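# Ease the sagging bolt out of its bent keeper and hold the pen gate ajar

### The job

The barrel bolt on top of this little pine gate has sagged, and its thick nose catches behind the bent-up lip of the keeper: lift the bolt by its red handle and, while it is up, draw it back until its nose is well clear of the keeper onto the gate. Then swing the spring-closed gate towards the robot and finish holding it, still, about 30 degrees ajar with the bolt still drawn back; do not let go, as it would swing shut. Leave the glue bottle, the wood offcut and the blue screw tray alone.

Things in the scene. Friction and masses are not known exactly. Their poses are not given: they have to be found in the camera images.
- pen: Fixed pine pen front, 620 mm wide and 180 mm high, standing on the table: sill, two posts and a short bay of pickets at each end, with the gate in the middle. Origin on the table under the middle of the gate opening. Its x axis points away from the robot, square to the closed gate; its y axis runs along the closed gate towards the hinge post; z is up. Its place and yaw vary. Everything below that is called 'in the pen's frame' uses these axes.
- gate (a joint): Gate hinge, rad: 0 closed, grows as the gate swings towards the robot (pen -x), up to 1.1; seen from above the gate then turns clockwise. The leaf is 258 mm wide, 32 mm thick, its top 180 mm above the table, mass about 0.9 kg. Its hinge spring always pulls it shut: about 0.3 N m when closed, rising by 0.8 N m per rad (some 4 N at the bolt handle at 30 degrees).
- gate_hinge (a point): Point on the gate's upright hinge axis, 180 mm above the table (level with the gate's top), 132 mm from the pen's origin along pen +y.
- bolt (a joint): How far the steel bolt is drawn back along the top of the gate, m: 0 fully shot, 0.055 fully back. Drawing back is towards the hinge (pen +y while the gate is closed). Rod 12 mm thick, nose collar 29 mm in diameter and 12 mm long at its tip. While the bolt is sagged the collar strikes the keeper's lip at 0.009; the nose is clear of keeper and post from 0.028. Takes about 1.5 N; stays where it is left.
- bolt_lift (a joint): How far the bolt is raised bodily in the worn slots of its two guides, m: 0 sagged (it falls back under its own weight, about 3 N), 0.016 at the top of the slots. The collar passes over the keeper's lip when this is above 0.008. The rod stays level. The guides' tops are 233 mm above the table, 40 mm and 107 mm from the handle along the bolt when it is fully shot.
- bolt_grip (a point): Where to grip the bolt's red handle: an upright flat bar, 10 mm thick along the bolt, 18 mm wide across it, standing on the rod; this point is on its centre line 20 mm below its top and 246 mm above the table when sagged. The bar is clear from 208 to 266 mm above the table. It is 170 mm from the hinge axis when the bolt is fully shot, and comes nearer to it as the bolt is drawn back. It moves with bolt and gate.
- keeper_lip (a point): Middle of the top edge of the bent-up steel lip, 195 mm above the table, at the gate side of the keeper on top of the latch post. Behind it (pen -y) two upright cheeks, 36 mm apart and up to 226 mm above the table, stop the nose from moving along pen x; the keeper is open on top.
- glue: Bystander: white glue bottle with an orange cap, 50 mm in diameter, 150 mm tall, loose, upright on the table. Origin under its centre.
- offcut: Bystander: loose pine offcut 110 x 60 x 28 mm lying on the table. Origin under its centre.
- screw_tray: Bystander: loose blue open screw tray 100 x 75 x 35 mm on the table. Origin under its centre.

How it is judged:
On the way:
1. the bolt is drawn back clear of the keeper while the gate is still shut (value of joint bolt above 0.03 m and value of joint gate below 0.12 rad), for 0.05 s.
At the end, for the whole second after the job is handed in: The gate stands still (under 0.05 rad/s) at 0.38 to 0.67 rad (22 to 38 degrees), the bolt is drawn back more than 28 mm, the fingers bear on the gate or its bolt with more than 1.5 N, no bystander props the gate, and the bystanders are within 40 mm of where they began and upright (value of joint gate between 0.38 and 0.67 rad and velocity of joint gate between -0.05 and 0.05 rad/s and value of joint bolt above 0.028 m and contact force between the fingers and gate above 1.5 N and contact force between gate and glue below 0.2 N and contact force between gate and offcut below 0.2 N and contact force between gate and screw_tray below 0.2 N and not (distance of any of glue, offcut, screw_tray from where it was at the start of the episode above 0.04 m or angle between any of glue, offcut, screw_tray's own z axis and vertical above 0.5 rad)); the arm keeps its last pose, push and grip.
It fails at once if a bystander (glue bottle, offcut, screw tray) is pushed more than 40 mm or tipped over (distance of any of glue, offcut, screw_tray from where it was at the start of the episode above 0.04 m or angle between any of glue, offcut, screw_tray's own z axis and vertical above 0.5 rad).
It also fails if it takes over 32 s, if anything falls off the work surface, if the arm or the gripper's body presses on something with over 40 N, if the wrist force passes 120 N, or if a joint passes its speed limit or range.

### The arm

A 7-joint arm with a two-finger parallel gripper is mounted at the origin on the work surface. World frame = base frame: x ahead of the robot, y to its left, z up, the work surface at z = 0. Lengths are in m, angles in rad, forces in N, time in s.
With the tool pointing down it reaches from about 0.4 to 0.925 m from the base axis. Payload 4.1 kg.
Tool frame: the origin (TCP) lies at the very end of the fingers, on their centre line; the grasp point (between the pads) lies arm.tcp_to_grasp behind it (arm.tcp_to_grasp is the distance from the TCP to the grasp point, in m); z points along the fingers, y is the line along which they close (so a half turn about z gives the same grasp; the last joint's range is limited). The gripper opens to 85 mm and grips with 20 to 120 N. Pads are 22 mm wide; open, the fingers measure 114 mm over their backs; the gripper's body (76 mm by 85 mm) begins 54 mm behind the grasp point. The pads swing forward as they close: fully open they stand 13 mm farther back than shut.
Start: joints at [1.209, 0.398, 0.045, 1.537, -0.019, 1.207, -0.051], TCP at [0.169, -0.628, 0.231] pointing down, gripper open.
Joint ranges: [-2.82, 2.82], [-0.49, 2.23], [-1.37, 1.46], [0, 2.46], [-1.36, 4.5], [0.23, 2], [-2.94, 2.94]. Speed limits (rad/s): [2.57, 2.57, 3.14, 3.14, 3.14, 3.14, 3.14].

### API

Orientations are given as a unit quaternion [x, y, z, w].
In Python, from cell import arm, eyes gives the robot as it stands.
- The arm moves only by the tool send_rows, never from a script. Its arguments are lists of equal length, an entry for each row: "slide": the shift along the tool's x, y, z in cm, a list of three; "roll": the turn about the tool's z in degrees. In form: {"slide": [[dx, dy, dz], ...], "roll": [roll, ...]}. A call has 1 to 5 rows; each row shifts and turns the commanded pose from where the row before left it, along the tool's axes as they then stand; what a row does not reach is not made up. A row lasts 1/10 s, in which the tool goes at most 50 mm and 8.59 degrees, less where a joint would pass 70% of its speed; a pose out of reach is approached as far as the arm can. A call with a gripper value outside its range is refused whole. "jaw" is the opening in per cent of the stroke, from 0 (shut) to 100 (fully open), set as the call begins (left out, the last holds). The fingers move at their own pace and stop on an object; "grip_force" is the grip in N (left out, the last holds). Time passes only in rows, so rows that do not move let the fingers close. It gives the time, the measured TCP pose, the force, the opening and the grip force at its end, in the units of the state.
- arm.sense(): the state, without advancing time (a new reading comes with each control period).
- eyes.camera(name): name is "side" or "top"; returns (picture, depth): 420x560x3 uint8, red, green, blue; 420x560 float32, m along the optical axis (not along the pixel's ray), 0 where there is no reading.
- eyes.camera_model(name): a dict with "mtx" (3x3 intrinsics, pixels), "R" (3x3) and "t" (3): a world point X has camera coordinates R X + t. Camera axes: x right, y down, z forward; pixel columns grow to the right and rows downward; lengths in m; the calibration is good to about 2 mm. A picture is of the moment at which its call begins. camera_model takes no time and is no camera call.
- arm.finish_job(): hands the job in; it is judged then, once.
The state is a dict: "time": time; "joint_pos": joint angles; "qvel": joint speeds; "joint_torque": joint torques, N m; "tcp_pos": TCP position; "tcp_rot": TCP orientation; "contact_force": force on the tool from outside, world axes, zero at the start; "moment": the same for the moment, N m; "grip_width": opening from 0.0 (shut) to 1.0 (fully open); "gripper_force": force on a finger pad.
Only numpy, scipy, OpenCV 4.12 (cv2) and the standard library are available. Lean on these libraries where they do the work, as an engineer would, in place of code of your own. Each camera call takes 0.05 s, during which the arm holds its last target. There are 200 camera calls.

## Working session

There is one attempt and no reset: what is moved stays moved. The work goes in short steps, Python scripts to look and compute and a tool call to move; the robot and the scene stay as the last step left them, time stands still between calls to the robot, and variables do not carry over. Pictures are saved under pics/ and viewed, at most 10 in all, crops included, and the job is handed in when it is done.

Besides the shell and the picture viewer there is one more tool, called after "Request:" as name([rows], argument=value, ...), one row to a line, values as JSON. send_rows: Moves the arm, as the interface text tells. Its arguments: {"type":"object","properties":{"slide":{"type":"array","items":{"type":"array","items":{"type":"number"}}},"roll":{"type":"array","items":{"type":"number"}},"jaw":{"type":"number"},"grip_force":{"type":"number"}},"required":["slide","roll"]}

```bash
mkdir -p pics
python3 - <<'E'
from cell import arm, eyes
import cv2,numpy as np
for n in("top","side"):
    p,d=eyes.camera(n); cv2.imwrite(f"pics/{n}0.png",p[...,::-1]); np.save(f"pics/{n}0.npy",d)
    m=eyes.camera_model(n); print(n,m)
s=arm.sense(); print(s, arm.tcp_to_grasp)
E
```

```text
top {'mtx': array([[408.50742333,   0.        , 281.58839788],
       [  0.        , 408.50742333, 208.36612515],
       [  0.        ,   0.        ,   1.        ]]), 'R': array([[-0.13084565, -0.99140194, -0.001265  ],
       [-0.96456827,  0.12759879, -0.23092554],
       [ 0.22910144, -0.02899543, -0.9729706 ]]), 't': array([0.10427761, 0.59536044, 0.93620614])}
side {'mtx': array([[379.81397372,   0.        , 283.84998426],
       [  0.        , 379.81397372, 216.74186456],
       [  0.        ,   0.        ,   1.        ]]), 'R': array([[-0.1867633 , -0.98231159, -0.01354287],
       [-0.77064006,  0.15504087, -0.61812315],
       [ 0.60928923, -0.10500604, -0.78596461]]), 't': array([0.14336713, 0.55318361, 0.7599467 ])}
{'time': 0.1, 'joint_pos': array([ 1.2089913 ,  0.39911724,  0.04506157,  1.53773027, -0.01872364,
        1.20689029, -0.05075476]), 'qvel': array([ 4.16656678e-04, -2.03343511e-03,  8.72292886e-04, -3.09640644e-03,
        7.61237818e-05,  2.11609584e-03,  8.17384788e-05]), 'joint_torque': array([ 3.14227007e-03, -4.76264584e+01,  1.37001101e+00, -2.54948777e+01,
        1.19641880e-02,  5.04694952e-03,  2.80656803e-05]), 'tcp_pos': array([ 0.1687371 , -0.6271425 ,  0.23037891]), 'tcp_rot': array([ 9.91377035e-01,  1.31037522e-01, -1.66031629e-04, -8.45382829e-04]), 'contact_force': array([ 1.63637146,  0.96637464, -0.24976998]), 'moment': array([0.03537125, 0.01602575, 0.03053706]), 'gripper_force': 0.0, 'grip_width': 0.9980959217715379} 0.0187
```

View pics/top0.png

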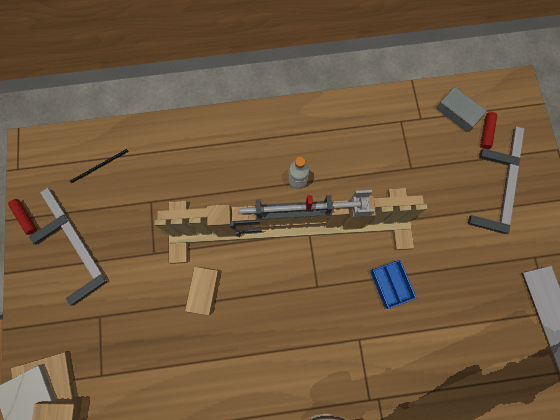

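View pics/side0.png

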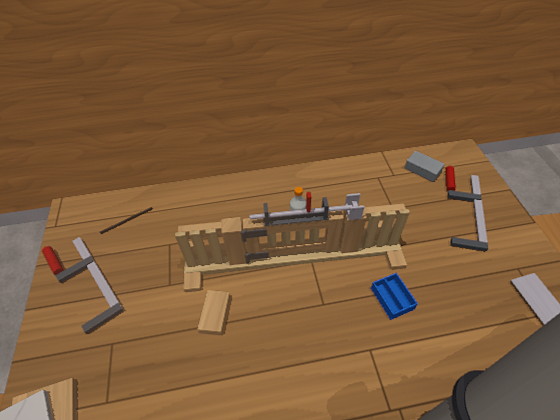

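The top view shows the red handle near (309,203), the keeper near (363,203), the hinge post near (220,215), and the glue behind the gate near (299,172). In the side view the handle is near (309,202). I'll enlarge both.

```bash
cat > h.py <<'E'
import numpy as np
from cell import eyes
M={n:eyes.camera_model(n) for n in("top","side")}
def at_z(n,u,v,z):
    m=M[n];R,t=m["R"],m["t"];d=R.T@np.linalg.solve(m["mtx"],[u,v,1.]);c=-R.T@t
    return c+d*(z-c[2])/d[2]
def at_d(n,u,v,dep):
    m=M[n];return m["R"].T@(np.linalg.solve(m["mtx"],[u,v,1.])*dep-m["t"])
def proj(n,X):
    m=M[n];q=m["mtx"]@(m["R"]@X+m["t"]);return q[:2]/q[2]
E
python3 - <<'E'
import cv2,numpy as np
from h import *
a=cv2.imread("pics/top0.png");b=cv2.imread("pics/side0.png")
A=cv2.resize(a[180:250,220:400],None,fx=4.4,fy=4.4,interpolation=2)
B=cv2.resize(b[180:247,220:400],None,fx=4.4,fy=4.4,interpolation=2)
cv2.imwrite("pics/z.png",np.vstack([A,B])[:600])
for n,im in(("top",a),("side",b)):
    d=np.load(f"pics/{n}0.npy");i=im.astype(int)
    r=(i[...,2]>80)&(i[...,1]<45)&(i[...,0]<45); r[:, :240]=0;r[:,400:]=0
    v,u=np.nonzero(r)
    P=np.array([at_d(n,x,y,d[y,x]) for x,y in zip(u,v)])
    print(n,len(u),u.min(),u.max(),v.min(),v.max());print(np.percentile(P,[2,25,50,75,98],axis=0).round(4))
E
```

```text
top 42 300 312 166 203
[[ 0.5275 -0.0301  0.2219]
 [ 0.5653 -0.028   0.2634]
 [ 0.5699 -0.026   0.2645]
 [ 0.5747 -0.0239  0.2653]
 [ 0.5971 -0.0077  0.4076]]
side 71 306 310 193 211
[[ 0.5596 -0.0288  0.2111]
 [ 0.5612 -0.0264  0.2297]
 [ 0.5619 -0.0242  0.2463]
 [ 0.5632 -0.022   0.2629]
 [ 0.5716 -0.0196  0.2684]]
```

View pics/z.png

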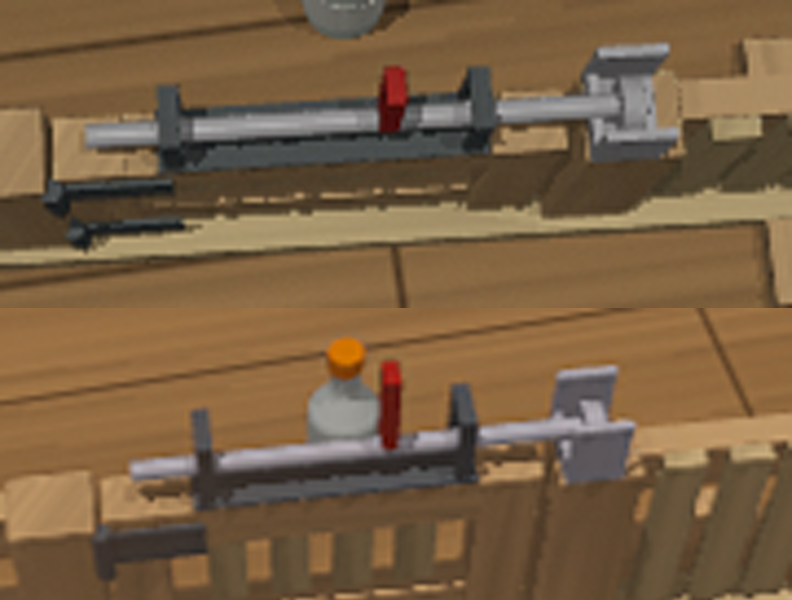

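The crop confirms it: handle top at about crop (394,72) in the top view, rod ends at (88,135) and (615,103), keeper on the right, and the hinge on the left. I'll grip the handle along the bolt (10 mm), with the tips just above the guides.

Run:
```python
from h import *
from cell import arm
from scipy.spatial.transform import Rotation as Ro
L=at_z("top",220+88/4.4,180+135/4.4,.202);Rr=at_z("top",220+615/4.4,180+103/4.4,.202)
print("rod",L,Rr,np.degrees(np.arctan2(*(L-Rr)[:2][::1])))
L2=at_z("side",220+132/4.4,180+(470-308)/4.4,.202);R2=at_z("side",220+580/4.4,180+(428-308)/4.4,.202);print("side rod",L2,R2)
print("top handle top ctr",at_z("top",220+396/4.4,180+72/4.4,.266), at_z("top",220+396/4.4,180+68/4.4,.266),at_z("top",220+394/4.4,180+84/4.4,.266))
print("side top ctr",at_z("side",220+390/4.4,180+(365-308)/4.4,.266))
print("side base",at_z("side",220+391/4.4,180+(446-308)/4.4,.208))
print("tray corners",[at_z("top",*p,.035)[:2].round(3) for p in((371,269),(399,260))],"offcut",[at_z("top",*p,.028)[:2].round(3) for p in((192,266),(218,270))])
# hinge near crop (50,150) top face leaf left end
print("leaf edge",at_z("top",220+50/4.4,180+150/4.4,.18))
print(Ro.from_quat(arm.sense()["tcp_rot"]).as_matrix().round(3))
```

```text
rod [0.5793324 0.117698  0.202    ] [ 0.56164049 -0.13760444  0.202     ] 3.9641364391898626
side rod [0.57938613 0.11845043 0.202     ] [ 0.5591061  -0.13734252  0.202     ]
top handle top ctr [ 0.57453811 -0.02779715  0.266     ] [ 0.57638438 -0.02807106  0.266     ] [ 0.56912903 -0.02608538  0.266     ]
side top ctr [ 0.57247517 -0.026516    0.266     ]
side base [ 0.56284942 -0.02710318  0.208     ]
tray corners [array([ 0.431, -0.174]), array([ 0.444, -0.247])] offcut [array([0.497, 0.264]), array([0.479, 0.201])]
leaf edge [0.57957117 0.13881062 0.18      ]
[[ 0.966  0.26  -0.001]
 [ 0.26  -0.966  0.002]
 [-0.    -0.002 -1.   ]]
```

Request:
send_rows([
  [3.5,-3.1,-0.8],
  [3.5,-3.1,-0.8],
  [3.5,-3.1,-0.8],
  [3.5,-3.1,-0.8],
  [3.5,-3.1,-0.8],
], roll=[0,0,0,0,0], jaw=45)

```text
time: 0.6
tcp_pos: [0.2982, -0.4306, 0.2713]
tcp_rot: [0.991, 0.131, -0.0, -0.0]
contact_force: [1.2, -0.8, -0.1]
grip_width: 0.449
gripper_force: 0.0
```

Request:
send_rows([
  [3.5,-3.1,-0.8],
  [3.5,-3.1,-0.8],
  [3.5,-3.1,-0.8],
  [3.5,-3.1,-0.8],
  [3.5,-3.1,-0.8],
], roll=[0,0,0,0,0])

```text
time: 1.1
tcp_pos: [0.4267, -0.2356, 0.3114]
tcp_rot: [0.991, 0.131, -0.0, 0.0]
contact_force: [1.4, -1.1, 0.3]
grip_width: 0.447
gripper_force: 0.0
```

Request:
send_rows([
  [3.5,-3.1,-0.2],
  [3.5,-3.1,-0.2],
  [3.5,-3.1,0],
  [3.5,-3.1,0],
  [0,0,0],
], roll=[0,0,0,0,0])

```text
time: 1.6
tcp_pos: [0.5317, -0.0731, 0.315]
tcp_rot: [0.991, 0.137, 0.001, -0.002]
contact_force: [-0.9, -0.1, -0.4]
grip_width: 0.452
gripper_force: 0.0
```

Request:
send_rows([
  [2.4,-1.7,0],
  [2.4,-1.7,0],
  [0,0,0],
  [0,0,0],
  [0,0,0],
], roll=[0,0,6.5,6.5,6.2])

```text
time: 2.1
tcp_pos: [0.5664, -0.0363, 0.3146]
tcp_rot: [0.999, -0.038, -0.001, 0.0]
contact_force: [0.3, 0.2, -0.4]
grip_width: 0.451
gripper_force: 0.0
```

Request:
send_rows([
  [0,0,0],
  [0,0,0],
], roll=[0,0])

```text
time: 2.3
tcp_pos: [0.5665, -0.0363, 0.315]
tcp_rot: [0.999, -0.035, -0.0, 0.0]
contact_force: [0.0, 0.5, -0.1]
grip_width: 0.449
gripper_force: 0.0
```

Run:
```python
from h import *
from cell import arm
from scipy.spatial.transform import Rotation as Ro
import cv2
o=[]
for n,(u,v) in(("top",(300,205)),("side",(308,195))):
    p,d=eyes.camera(n); c=p[v-40:v+35,u-50:u+50,::-1]; o.append(cv2.resize(c,None,fx=4,fy=4,interpolation=2))
cv2.imwrite("pics/g.png",np.hstack(o))
s=arm.sense();print(s["tcp_pos"],Ro.from_quat(s["tcp_rot"]).as_matrix().round(3))
```

```text
[ 0.5666064  -0.03623515  0.31512711] [[ 0.997 -0.071 -0.   ]
 [-0.071 -0.997 -0.   ]
 [-0.     0.    -1.   ]]
```

View pics/g.png

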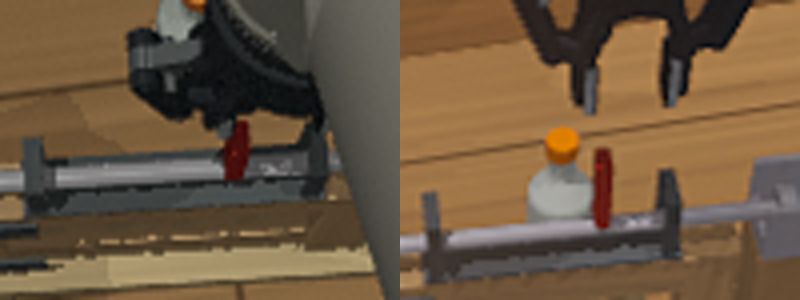

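The fingers are at columns 590 and 672 and the handle is at 603, so the offset is about 9 mm along the bolt. That agrees with the computed position. I'll correct it, descend and grip.

Request:
send_rows([
  [0.3,-0.9,0],
  [0,0,3],
  [0,0,3],
  [0,0,2],
  [0,0,0],
], roll=[0,0,0,0,0])

```text
time: 2.9
tcp_pos: [0.5684, -0.0266, 0.2322]
tcp_rot: [0.999, -0.035, -0.003, -0.0]
contact_force: [-1.0, 0.6, 0.3]
grip_width: 0.448
gripper_force: 0.0
```

Request:
send_rows([
  [0,0,0],
  [0,0,0],
  [0,0,0],
  [0,0,0],
  [0,0,0],
], roll=[0,0,0,0,0], jaw=0, grip_force=70)

```text
time: 3.4
tcp_pos: [0.5716, -0.0267, 0.237]
tcp_rot: [0.999, -0.036, 0.002, -0.0]
contact_force: [0.5, 1.8, 6.2]
grip_width: 0.106
gripper_force: 69.4
```

Request:
send_rows([
  [0,0,-0.5],
  [0,0,-0.5],
  [0,0,-0.3],
  [0,0,0],
  [0,0,0],
], roll=[0,0,0,0,0])

```text
time: 3.9
tcp_pos: [0.5707, -0.0272, 0.2483]
tcp_rot: [0.999, -0.036, 0.0, -0.0]
contact_force: [3.4, 0.9, -2.1]
grip_width: 0.106
gripper_force: 68.4
```

Request:
send_rows([
  [0,-0.6,0],
  [0,-0.6,0],
  [0,-0.6,0],
  [0,-0.6,0],
  [0,0,0],
], roll=[0,0,0,0,0])

```text
time: 4.4
tcp_pos: [0.5725, -0.0015, 0.2484]
tcp_rot: [0.999, -0.035, 0.0, -0.001]
contact_force: [4.0, 1.0, -2.9]
grip_width: 0.101
gripper_force: 68.4
```

Run:
```python
from h import *
import cv2
p,d=eyes.camera("side");q=p[140:260,210:410,::-1]
cv2.imwrite("pics/d.png",cv2.resize(q,None,fx=4,fy=4,interpolation=2))
```

```text
(no output)
```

View pics/d.png

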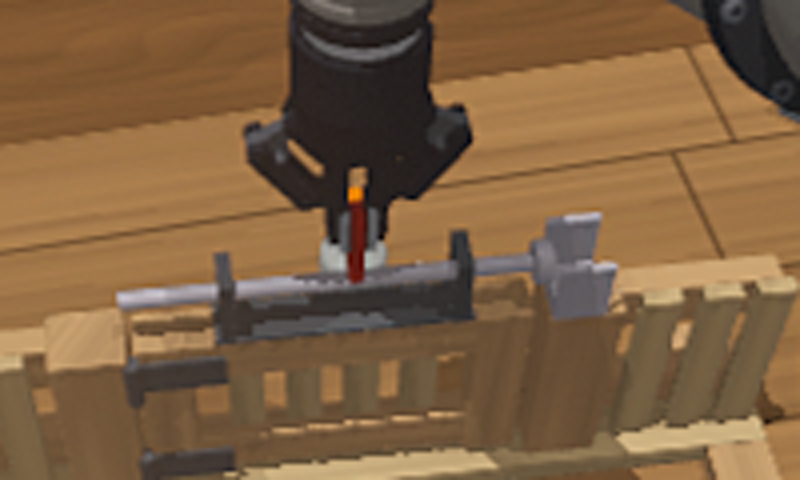

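The bolt is lifted, and the collar at (545,258) has passed over the lip. I'll draw it back further.

Request:
send_rows([
  [0,-0.6,0],
  [0,-0.6,0],
  [0,-0.6,0],
  [0,0,0],
  [0,0,0],
], roll=[0,0,0,0,0])

```text
time: 4.95
tcp_pos: [0.5738, 0.0161, 0.2484]
tcp_rot: [0.999, -0.036, 0.0, -0.001]
contact_force: [4.8, 1.1, -2.9]
grip_width: 0.103
gripper_force: 68.4
```

Request:
send_rows([
  [-0.66,-0.02,0],
  [-0.66,-0.02,0],
  [-0.66,-0.02,0],
  [-0.66,-0.02,0],
  [-0.66,-0.02,0],
], roll=[3,3,3,3,3])

```text
time: 5.45
tcp_pos: [0.5416, 0.0217, 0.2485]
tcp_rot: [0.986, -0.167, 0.001, -0.0]
contact_force: [5.8, -0.9, -1.8]
grip_width: 0.105
gripper_force: 68.4
```

Request:
send_rows([
  [-0.66,-0.02,0],
  [-0.66,-0.02,0],
  [-0.66,-0.02,0],
  [-0.66,-0.02,0],
  [-0.66,-0.02,0],
], roll=[3,3,3,3,3])

```text
time: 5.95
tcp_pos: [0.5123, 0.0358, 0.2486]
tcp_rot: [0.956, -0.294, 0.001, 0.0]
contact_force: [5.5, -1.6, -3.2]
grip_width: 0.103
gripper_force: 68.4
```

Request:
send_rows([
  [0,0,0],
  [0,0,0],
  [0,0,0],
  [0,0,0],
  [0,0,0],
], roll=[0,0,0,0,0])

```text
time: 6.45
tcp_pos: [0.5125, 0.0356, 0.2485]
tcp_rot: [0.956, -0.293, 0.001, 0.0]
contact_force: [4.9, -2.2, -2.3]
grip_width: 0.1
gripper_force: 68.5
```

Run:
```python
from h import *
from cell import arm
import cv2
o=[]
for n,(r,c) in(("side",(140,190)),("top",(140,190))):
    p,d=eyes.camera(n); o.append(cv2.resize(p[r:r+140,c:c+230,::-1],None,fx=3.4 if 0 else 2.1,fy=2.1))
cv2.imwrite("pics/e.png",np.vstack(o)[:600])
s=arm.sense();print(s["qvel"].round(4),s["tcp_pos"])
```

```text
[ 0.0005 -0.0002  0.0003 -0.0018 -0.0024  0.0013 -0.0005] [0.5124718  0.03558005 0.24850273]
```

View pics/e.png

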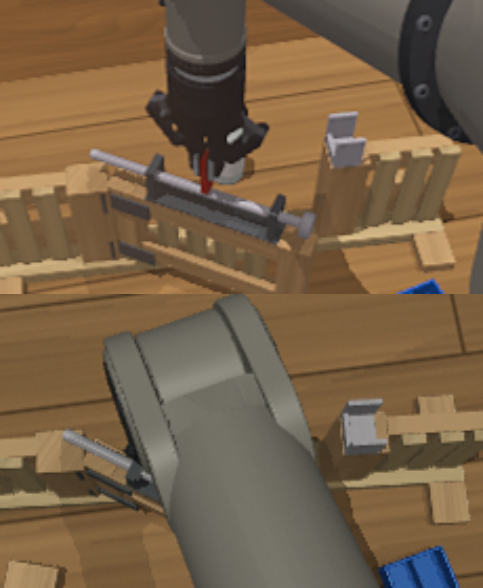

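The gate stands about 30° open with the handle held at crop (205,170). The bolt's nose is clear of the keeper, nothing is moving, and the bystanders are untouched.

```bash
python3 -c "
from cell import arm
print(arm.finish_job())"
```

```text
the job is handed in; nothing more can be done
None
```

I handed the job in at about 6.5 s with the bolt lifted and drawn back about 43 mm, and the gate held still about 30° ajar in the gripper; the glue bottle, offcut and tray were not touched, and no verdict came back.

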